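Lock the padlocks away in the key cabinet

ROBOT

A 7-joint arm with a two-finger parallel gripper is mounted at the origin on the work surface. World frame = base frame: x ahead of the robot, y to its left, z up, the work surface at z = 0. Lengths are in m, angles in rad, forces in N, time in s.
With the tool pointing down it reaches from about 0.425 to 0.925 m from the base axis. Payload 6.8 kg.
Tool frame: the origin (TCP) lies at the very end of the fingers, on their centre line; the grasp point (between the pads) lies 19 mm behind it; z points along the fingers, y is the line along which they close (so a half turn about z gives the same grasp; the last joint's range is limited). The gripper opens to 85 mm and grips with 20 to 120 N. Pads are 22 mm wide; open, the fingers measure 114 mm over their backs; the gripper's body (76 mm by 85 mm) begins 54 mm behind the grasp point. The pads swing forward as they close: fully open they stand 13 mm farther back than shut.
Start: joints at [-1.426, 0.477, 0.022, 1.555, -0.011, 1.109, -0.083], TCP at [0.169, 0.654, 0.231] pointing down, gripper open.
Joint ranges: [-2.96, 2.96], [-0.34, 2.1], [-1.41, 1.46], [0.24, 2.44], [-1.37, 4.51], [0.17, 1.92], [-2.96, 2.96]. Speed limits (rad/s): [2.39, 2.39, 3.14, 3.14, 3.14, 3.14, 3.14].

INTERFACE

Orientations are given as a unit quaternion [x, y, z, w].
In Python, from plant import get_state, eyes, job gives the robot as it stands.
- The arm moves only by the shell command python3 -m jog 'ROWS'. ROWS is JSON, a list of rows, each a list of 7 numbers: the shift along the world's x, y, z in mm, then the turn, a rotation vector about the world's x, y, z in degrees, then the opening, from -1 (shut) to 1 (fully open). A call has 1 to 20 rows; each row is the pose to reach, as a shift and turn from the pose commanded when the call began; what a row does not reach only later rows make up. A row lasts 1/10 s, in which the tool goes at most 50 mm and 8.59 degrees, less where a joint would pass 70% of its speed; a pose out of reach is approached as far as the arm can. A call with a gripper value outside its range is refused whole. The fingers move at their own pace and stop on an object; the grip force is fixed at half the most. Time passes only in rows, so rows that repeat a pose let the fingers close. It gives the time, the measured TCP pose, the force, the opening and the grip force at its end, in the units of the state.
- get_state(): the state, without advancing time (a new reading comes with each control period).
- eyes.grab_frame(name): name is "scene" or "top"; returns (picture, depth): 384x512x3 uint8, red, green, blue; 384x512 float32, m along the optical axis (not along the pixel's ray), 0 where there is no reading.
- eyes.calibration(name): a dict with "fx", "fy", "cx", "cy" (pixels), "D" ([k1, k2, p1, p2, k3] as OpenCV has them; the pictures are not rectified), "R" (3x3) and "t" (3): a world point X has camera coordinates R X + t. Camera axes: x right, y down, z forward; pixel columns grow to the right and rows downward; lengths in m; the calibration is good to about 2 mm. A picture is of the moment at which its call begins. calibration takes no time and is no camera call.
- job.sign_off(): hands the job in; it is judged then, once.
The state is a dict: "clock": time; "joints": joint angles; "dq": joint speeds; "joint_efforts": joint torques, N m; "ee_pos": TCP position; "tool_rot": TCP orientation; "wrist_force": force on the tool from outside, world axes, zero at the start; "ft_torque": the same for the moment, N m; "opening": opening from 0.0 (shut) to 1.0 (fully open); "gripper_force": force on a finger pad.
Only numpy, scipy, OpenCV 4.12 (cv2) and the standard library are available. Lean on these libraries where they do the work, as an engineer would, in place of code of your own. Each camera call takes 0.05 s, during which the arm holds its last target. There are 200 camera calls.

TASK

Lay every padlock that is out on the shelf flat on the floor of the open cabinet drawer, none on top of another. Then push the drawer fully shut, after that slide the barrel bolt all the way home into its keeper, then turn the latch knob counter-clockwise, towards the bolt, until it clicks past its detent and stays there. To arm the cabinet, finish by pressing the three black buttons on its top fully down and letting them up, one at a time, from the smallest to the largest; leave the tag, keys, tray and everything else where they are.

Things in the scene. Friction and masses are not known exactly. Their poses are not given: they have to be found in the camera images.
- padlock1: yellow plastic padlock lying on its flat side (absent in some runs): block 50 x 44 x 26 mm thick, with a steel shackle reaching 32 mm beyond the block, 82 mm long in all. Origin: centre of the block, 13 mm above what it lies on; x points to the shackle, y across the 44 mm width (the way to grip it), z through the thickness
- padlock2: yellow plastic padlock lying on its flat side (absent in some runs): block 50 x 44 x 26 mm thick, with a steel shackle reaching 32 mm beyond the block, 82 mm long in all. Origin: centre of the block, 13 mm above what it lies on; x points to the shackle, y across the 44 mm width (the way to grip it), z through the thickness
- padlock3: yellow plastic padlock lying on its flat side (absent in some runs): block 50 x 44 x 26 mm thick, with a steel shackle reaching 32 mm beyond the block, 82 mm long in all. Origin: centre of the block, 13 mm above what it lies on; x points to the shackle, y across the 44 mm width (the way to grip it), z through the thickness
- padlock4: yellow plastic padlock lying on its flat side (absent in some runs): block 50 x 44 x 26 mm thick, with a steel shackle reaching 32 mm beyond the block, 82 mm long in all. Origin: centre of the block, 13 mm above what it lies on; x points to the shackle, y across the 44 mm width (the way to grip it), z through the thickness
- cabinet: low white-painted steel cabinet, 260 (x) x 380 (y) x 100 mm high. Origin: centre of its underside; the front face is at x = -130 mm and looks to -x. On its top, on the line x = -100 mm: the black latch knob at y = -30 mm, the bolt handle at y = 50 to 110 mm, and the keeper (on a strap fixed to the drawer) at y = 167 mm when the drawer is shut
- drawer (a joint): the cabinet's full-width drawer, m: 0 shut, grows as it comes out along the cabinet's -x, up to 0.16. The value is also the open length between the cabinet's front face and the inner face of the drawer's front panel (12 mm thick, top 100 mm above the shelf). Stays where left (about 3 N)
- drawer_in (a point): on the drawer's inner floor (16 mm above the shelf), middle of the front panel's inner face; axes as the cabinet's. Floor: 215 mm along +x (open from above only in front of the cabinet), 170 mm either way along y; side walls 44 mm high. A strap at y = 147 to 183 mm overhangs the first 50 mm of the opening, 84 to 114 mm above this floor
- drawer_tab (a point): middle of the top edge of the drawer's dark steel grip tab: an upright plate 12 mm thick (x) x 60 mm wide (y), standing 45 mm above the front panel and above the level of the cabinet's top, so it can be pinched or pushed from above all the way home
- bolt (a joint): barrel bolt on the cabinet's top, m: 0 fully drawn back, 0.06 fully home in the keeper; slides along the cabinet's +y, about 3 N
- bolt_handle (a point): centre of the top of the bolt's upright round steel handle: 14 mm diameter, 50 mm tall, top 62 mm above the cabinet's top (the rod it stands on is 20 mm above the cabinet's top)
- latch (a joint): the latch knob, rad: near 0 its cam arm points to the back of the cabinet; grows counter-clockwise seen from above as the arm swings behind the tail of the home bolt. Spring detent: resists up to 0.3 N m, clicks over at about 0.85, then springs on by itself to its stop at 1.5
- latch_grip (a point): on the knob's axis at the top of its black bar grip, 52 mm above the cabinet's top. The bar is 58 mm long, 16 wide, 38 tall, and lies along this point's x turned by +0.175 rad about z (the cam arm points the same way); this frame turns with the knob and is parallel to the cabinet's at joint value 0
- btn_small (a joint): the smallest of three black round push buttons in a row on the cabinet's top (17 mm across, cabinet y = -121 mm, between the other two), m: 0 up, 0.006 fully down; springs back, 4 N
- btn_mid (a joint): the middle-sized button (25 mm across, cabinet y = -163 mm), m: as btn_small
- btn_large (a joint): the largest button (34 mm across, cabinet y = -72 mm), m: as btn_small
- btn_small_top (a point): centre of the top of the smallest button
- btn_mid_top (a point): centre of the top of the middle-sized button
- btn_large_top (a point): centre of the top of the largest button
- tag: flat orange silicone tag 86 x 45 x 6 mm, lying among the padlocks; a bystander, to be left where it is. Origin: centre of its underside
- tray: bamboo tray 200 x 140 x 28 mm; a bystander, to be left where it is. Origin: centre of its underside
- keys: two aluminium keys on a ring, 110 mm, lying in the tray; a bystander, to be left where it is. Origin: centre of its underside
- torch: dark torch lying on its side, 140 mm long, 42 mm high; a bystander, to be left where it is. Origin: centre of its underside
- mug: white mug, 80 mm across, 95 mm high; a bystander, to be left where it is. Origin: centre of its underside
- oilcan: upright can, 60 mm across, 150 mm high; a bystander, to be left where it is. Origin: centre of its underside
Mind the look-alikes: they are no part of the job. What is shaped like the padlock2 but blue or orange is not meant.

How it is judged:
On the way, in this order (a step that is already met when the one before it is completed fails the run):
1. every padlock lies flat in the open drawer, released (x of padlock1 in the frame of drawer_in between 0.01 and 0.21 m and y of padlock1 in the frame of drawer_in between -0.165 and 0.165 m and z of padlock1 in the frame of drawer_in between 0 and 0.022 m and angle between the z axis of each of padlock1, padlock2, padlock3, padlock4 and the z axis of drawer_in, either way round below 0.25 rad and x of padlock2 in the frame of drawer_in between 0.01 and 0.21 m and y of padlock2 in the frame of drawer_in between -0.165 and 0.165 m and z of padlock2 in the frame of drawer_in between 0 and 0.022 m and x of padlock3 in the frame of drawer_in between 0.01 and 0.21 m and y of padlock3 in the frame of drawer_in between -0.165 and 0.165 m and z of padlock3 in the frame of drawer_in between 0 and 0.022 m and x of padlock4 in the frame of drawer_in between 0.01 and 0.21 m and y of padlock4 in the frame of drawer_in between -0.165 and 0.165 m and z of padlock4 in the frame of drawer_in between 0 and 0.022 m and linear speed of each of padlock1, padlock2, padlock3, padlock4 below 0.05 m/s and contact force between each of padlock1, padlock2, padlock3, padlock4 and the fingers below 0.3 N and value of joint drawer above 0.05 m), for 0.2 s.
2. the drawer is fully shut with the padlocks in it (x of padlock1 in the frame of drawer_in between 0.01 and 0.21 m and y of padlock1 in the frame of drawer_in between -0.165 and 0.165 m and z of padlock1 in the frame of drawer_in between 0 and 0.022 m and angle between the z axis of each of padlock1, padlock2, padlock3, padlock4 and the z axis of drawer_in, either way round below 0.25 rad and x of padlock2 in the frame of drawer_in between 0.01 and 0.21 m and y of padlock2 in the frame of drawer_in between -0.165 and 0.165 m and z of padlock2 in the frame of drawer_in between 0 and 0.022 m and x of padlock3 in the frame of drawer_in between 0.01 and 0.21 m and y of padlock3 in the frame of drawer_in between -0.165 and 0.165 m and z of padlock3 in the frame of drawer_in between 0 and 0.022 m and x of padlock4 in the frame of drawer_in between 0.01 and 0.21 m and y of padlock4 in the frame of drawer_in between -0.165 and 0.165 m and z of padlock4 in the frame of drawer_in between 0 and 0.022 m and value of joint drawer below 0.006 m), for 0.2 s.
3. the bolt is fully home in its keeper (value of joint drawer below 0.006 m and value of joint bolt above 0.055 m), for 0.2 s.
4. the latch knob has clicked past its detent (all of step 3 and value of joint latch above 1.25 rad), for 0.2 s.
5. the smallest button is pressed down, alone (all of step 4 and value of joint btn_small above 0.0045 m and value of joint each of btn_mid, btn_large below 0.0015 m), for 0.05 s.
6. the middle-sized button is pressed down, alone (all of step 4 and value of joint each of btn_small, btn_large below 0.0015 m and value of joint btn_mid above 0.0045 m), for 0.05 s.
7. the largest button is pressed down, alone (all of step 4 and value of joint each of btn_small, btn_mid below 0.0015 m and value of joint btn_large above 0.0045 m), for 0.05 s.
At the end, for the whole second after the job is handed in: Every padlock present lies flat (within 14 degrees) on the drawer's floor, at rest; the drawer is shut to within 6 mm, the bolt is within 5 mm of fully home and the latch knob rests past its detent (above 1.25 rad); all three buttons are up again (all of step 4 and x of padlock1 in the frame of drawer_in between 0.01 and 0.21 m and y of padlock1 in the frame of drawer_in between -0.165 and 0.165 m and z of padlock1 in the frame of drawer_in between 0 and 0.022 m and angle between the z axis of each of padlock1, padlock2, padlock3, padlock4 and the z axis of drawer_in, either way round below 0.25 rad and x of padlock2 in the frame of drawer_in between 0.01 and 0.21 m and y of padlock2 in the frame of drawer_in between -0.165 and 0.165 m and z of padlock2 in the frame of drawer_in between 0 and 0.022 m and x of padlock3 in the frame of drawer_in between 0.01 and 0.21 m and y of padlock3 in the frame of drawer_in between -0.165 and 0.165 m and z of padlock3 in the frame of drawer_in between 0 and 0.022 m and x of padlock4 in the frame of drawer_in between 0.01 and 0.21 m and y of padlock4 in the frame of drawer_in between -0.165 and 0.165 m and z of padlock4 in the frame of drawer_in between 0 and 0.022 m and linear speed of each of padlock1, padlock2, padlock3, padlock4 below 0.05 m/s and contact force between each of padlock1, padlock2, padlock3, padlock4 and the fingers below 0.3 N and velocity of joint latch below 0.1 rad/s and value of joint each of btn_small, btn_mid, btn_large below 0.0015 m); the robot touches nothing.
It fails at once if a bystander (tag, tray, keys, torch, mug or can) is moved more than 6 cm (distance of any of tag, tray, keys, torch, mug, oilcan from where it was at the start of the episode above 0.06 m).
It fails at once if two buttons are down together (value of joint each of btn_small, btn_mid above 0.003 m or value of joint each of btn_small, btn_large above 0.003 m or value of joint each of btn_mid, btn_large above 0.003 m).
Of padlock1, padlock2, padlock3, padlock4 only 2 to 4 are there at a start; the rules pass over those that are not, and their reading is None.
At some moment in a run one of padlock1, padlock2, padlock3, padlock4 may be knocked a few centimetres aside while the robot is not near it.
Once in a run the grip may slacken for a moment while it holds something.
It also fails if it takes over 210 s, if anything falls off the work surface, if the arm or the gripper's body presses on something with over 40 N, if the wrist force passes 120 N, or if a joint passes its speed limit or range.

## Working session

There is one attempt and no reset: what is moved stays moved. The work goes in short steps, Python scripts to look and compute and a shell command to move; the robot and the scene stay as the last step left them, time stands still between calls to the robot, and variables do not carry over. Pictures are saved under pics/ and viewed, at most 14 in all, crops included, and the job is handed in when it is done.

```bash
mkdir -p pics; ls; cat > h.py <<'E'
import numpy as np,cv2
from plant import get_state,eyes,job
def save(n,f):
    p,d=eyes.grab_frame(n); cv2.imwrite(f'pics/{f}.png',p[:,:,::-1]); np.save(f'pics/{f}.npy',d); return p,d
def px(n,u,v,d=None,z=None):
    """pixel -> world, by depth d (m) or on plane z"""
    c=eyes.calibration(n);K=np.array([[c['fx'],0,c['cx']],[0,c['fy'],c['cy']],[0,0,1]])
    r=cv2.undistortPoints(np.array([[[u,v]]],float),K,np.array(c['D']))[0,0]
    R=np.array(c['R']);t=np.array(c['t']);o=-R.T@t;k=R.T@np.array([r[0],r[1],1])
    s=d if z is None else (z-o[2])/k[2]
    return o+s*k
def proj(n,X):
    c=eyes.calibration(n);K=np.array([[c['fx'],0,c['cx']],[0,c['fy'],c['cy']],[0,0,1]])
    return cv2.projectPoints(np.array(X,float).reshape(-1,1,3),cv2.Rodrigues(np.array(c['R']))[0],np.array(c['t'],float),K,np.array(c['D']))[0][:,0]
E
python3 - <<'E'
from h import *
for n in('scene','top'):
    p,d=save(n,n+'0'); c=eyes.calibration(n);R=np.array(c['R']);print(n,c['fx'],-R.T@np.array(c['t']),R.round(2).tolist())
print(get_state())
E
```

```text
pics
scene 414.9577822770408 [1.05789539 0.95961842 1.26367084] [[-0.88, 0.47, 0.01], [0.33, 0.64, -0.69], [-0.33, -0.61, -0.72]]
top 425.1420568043957 [0.23339031 0.03177467 1.47148022] [[-0.03, -1.0, -0.0], [-0.98, 0.03, -0.21], [0.21, -0.0, -0.98]]
{'clock': 0.1, 'joints': array([-1.42609154,  0.47771479,  0.0223101 ,  1.55631871, -0.01149465,
        1.10930275, -0.08309547]), 'dq': array([-0.00057411, -0.00198754, -0.00100943, -0.00299764, -0.00018904,
        0.00011325,  0.00089907]), 'joint_efforts': array([ 3.86523083e-03, -5.97758353e+01,  1.61321584e+00, -2.81954241e+01,
        1.27581359e-02,  5.03261734e-03,  1.19579909e-05]), 'ee_pos': array([0.16869278, 0.65304502, 0.23043839]), 'tool_rot': array([ 1.26038139e-01,  9.92025068e-01, -8.06511072e-04, -4.86540121e-05]), 'wrist_force': array([-0.23574126,  0.80205179, -0.361292  ]), 'ft_torque': array([ 0.01594782, -0.00100214,  0.03472881]), 'gripper_force': 0.0, 'opening': 1.0041924779979277}
```

```bash
python3 -c "
import cv2
for n in('scene0','top0'):
    cv2.imwrite('pics/%s_b.png'%n,cv2.resize(cv2.imread('pics/%s.png'%n),(800,600),interpolation=cv2.INTER_CUBIC))"
```

```text
(no output)
```

View pics/top0_b.png

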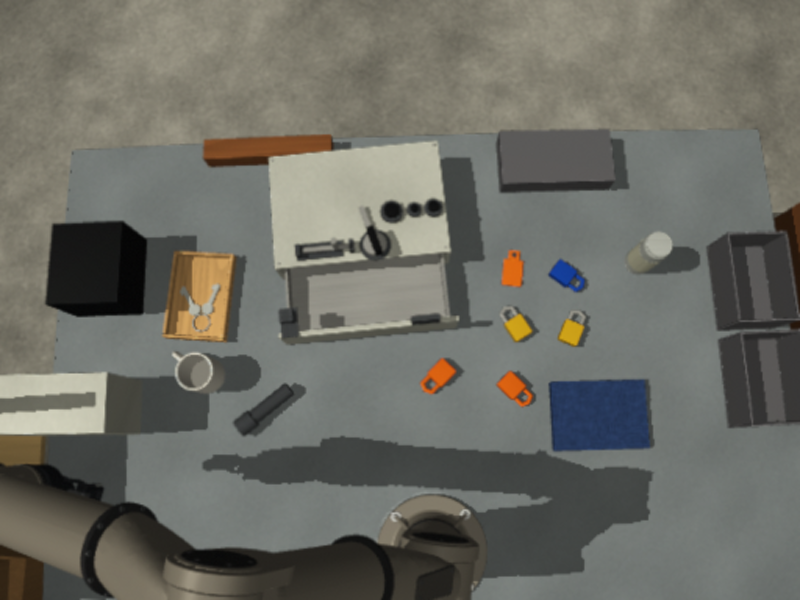

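View pics/scene0_b.png

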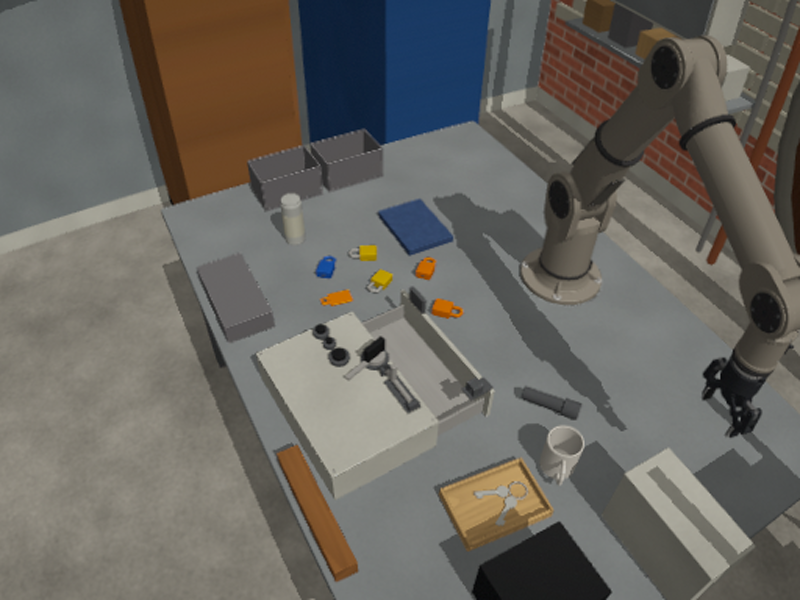

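Top view (800x600 scale) shows two yellow padlocks at (518,325) and (572,328). The look-alikes are orange locks at (439,376) and (516,388), a blue lock at (566,275) and the orange tag at (512,268). I choose the two yellow ones. The cabinet is at about (360,205), with the drawer open toward the robot.

```bash
python3 - <<'E'
from h import *
im=cv2.imread('pics/top0.png');d=np.load('pics/top0.npy')
a=cv2.resize(im[85:225,165:305],(600,600),interpolation=cv2.INTER_CUBIC)
b=cv2.resize(im[140:275,265:400],(600,600),interpolation=cv2.INTER_CUBIC)
cv2.imwrite('pics/cab.png',a);cv2.imwrite('pics/locks.png',b)
for n in('top','scene'):
    im=cv2.imread(f'pics/{n}0.png');d=np.load(f'pics/{n}0.npy')
    h=cv2.cvtColor(im,cv2.COLOR_BGR2HSV)
    m=cv2.inRange(h,(20,150,90),(32,255,255))
    k,l,s,c=cv2.connectedComponentsWithStats(m)
    for i in range(1,k):
        if s[i,4]<40: continue
        v,u=np.where(l==i); P=np.array([px(n,x,y,d[y,x]) for x,y in zip(u,v)])
        t=P[P[:,2]>np.percentile(P[:,2],60)-.004]; 
        q=np.array([px(n,x,y,z=.026)[:2] for x,y in zip(u,v)])
        print(n,c[i].round(1),s[i,4],'ztop',np.percentile(P[:,2],[10,50,90]).round(3),'cen',t.mean(0).round(4),'rect',cv2.minAreaRect((q*1000).astype(np.float32)))
E
```

```text
top [331.3 209.4] 192 ztop [0.019 0.025 0.029] cen [ 0.4686 -0.2078  0.0264] rect ((467.3712158203125, -208.01402282714844), (50.39617919921875, 45.96300506591797), 30.071102142333984)
top [365.1 212.6] 193 ztop [0.02  0.025 0.029] cen [ 0.4538 -0.3265  0.0259] rect ((452.08306884765625, -325.2070617675781), (45.39617919921875, 52.28874588012695), 64.2391357421875)
scene [235.1 161.5] 107 ztop [0.009 0.024 0.029] cen [ 0.4573 -0.3247  0.0262] rect ((462.6357727050781, -315.4530944824219), (61.834381103515625, 45.429569244384766), 63.35419845581055)
scene [244.1 178. ] 112 ztop [0.011 0.025 0.03 ] cen [ 0.4735 -0.2059  0.0264] rect ((476.1095886230469, -200.2281951904297), (65.22962188720703, 51.80408477783203), 34.97500228881836)
```

View pics/cab.png

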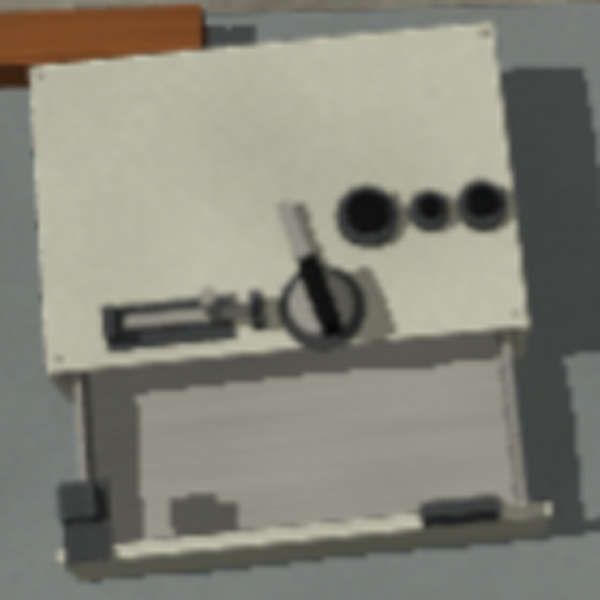

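View pics/locks.png

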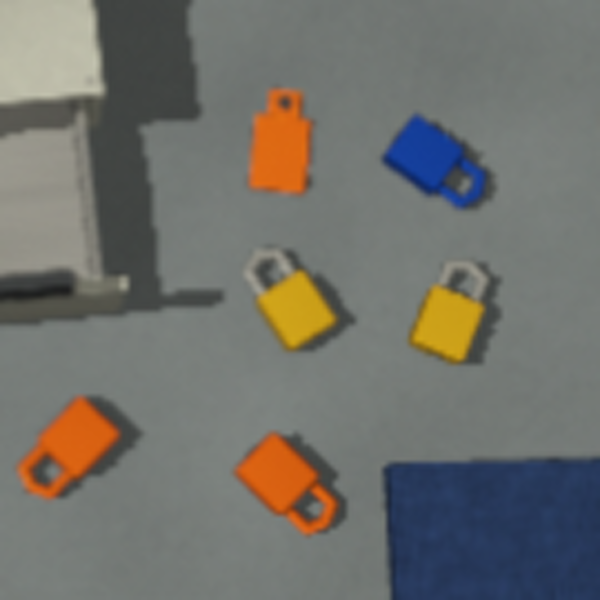

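The cabinet crop shows top corners at (33,68), (492,25), (527,325) and (50,375). The knob is at (320,305), the bolt handle at about (210,300), the buttons at (368,215), (431,210) and (485,205), and the tab at (460,512). The lock crop confirms two yellow padlocks: A at (298,310) with its shackle up-left, and B at (448,325) with its shackle up-right.

```bash
cat >> h.py <<'E'
E
python3 - <<'E'
from h import *
from scipy.optimize import least_squares
s=140/600
C=[(33,68),(492,25),(527,325),(50,375)]
W=np.array([px('top',165+u*s,85+v*s,z=.1)[:2] for u,v in C])
L=np.array([(.13,.19),(.13,-.19),(-.13,-.19),(-.13,.19)])
f=lambda p:((L@np.array([[np.cos(p[2]),np.sin(p[2])],[-np.sin(p[2]),np.cos(p[2])]])+p[:2])-W).ravel()
r=least_squares(f,[.6,0.05,0]);print(W.round(4).tolist(),r.x,(r.fun*1000).round(1))
x,y,a=r.x;R=np.array([[np.cos(a),-np.sin(a)],[np.sin(a),np.cos(a)]])
inv=lambda w:R.T@(np.array(w[:2])-r.x[:2])
d=np.load('pics/top0.npy')
for nm,u,v,z in [('tab',460,512,.145),('big',368,212,.11),('sm',431,209,.11),('mid',485,202,.11),('knob',321,300,.152),('handle',208,298,.16),('panelR',545,508,.1),('panelL',62,555,.1),('keeper',80,500,.12)]:
    U,V=165+u*s,85+v*s;dd=d[int(V)-1:int(V)+2,int(U)-1:int(U)+2];zz=px('top',U,V,np.median(dd))
    print(nm,'plane',inv(px('top',U,V,z=z)).round(4),'depthz',zz[2].round(4),inv(zz).round(4))
t=135/600
for nm,b,sh in [('A',(298,310),(268,262)),('B',(448,325),(467,272))]:
    p=px('top',265+b[0]*t,140+b[1]*t,z=.026);q=px('top',265+sh[0]*t,140+sh[1]*t,z=.015)
    print(nm,p.round(4),np.degrees(np.arctan2(*(q-p)[[1,0]])))
E
```

```text
[[0.8563, 0.3288], [0.8797, -0.0455], [0.625, -0.0619], [0.5977, 0.3115]] [0.73966362 0.1332193  0.06711591] [ 0.4  2.7  2.4 -2.2 -2.3 -3.1 -0.5  2.6]
tab plane [-0.2777 -0.1176] depthz 0.1412 [-0.2771 -0.1177]
big plane [-0.0258 -0.0721] depthz 0.1203 [-0.0295 -0.0721]
sm plane [-0.0283 -0.1217] depthz 0.1201 [-0.0319 -0.1213]
mid plane [-0.0268 -0.1647] depthz 0.1204 [-0.0306 -0.1639]
knob plane [-0.1069 -0.0301] depthz 0.1485 [-0.1058 -0.03  ]
handle plane [-0.099   0.0541] depthz 0.1583 [-0.0985  0.0542]
panelR plane [-0.2733 -0.1843] depthz 0.0993 [-0.2732 -0.1844]
panelL plane [-0.2724  0.1866] depthz 0.0997 [-0.2724  0.1866]
keeper plane [-0.2352  0.1666] depthz 0.1288 [-0.237   0.1651]
A [ 0.4661 -0.2112  0.026 ] 25.313749438151277
B [ 0.4501 -0.3276  0.026 ] -26.242457608760496
```

```bash
python3 -m jog '[[311,-254,19,0,0,0,1],[311,-254,19,0,0,0,1],[311,-254,19,0,0,0,1],[311,-254,19,0,0,-10,1],[311,-254,19,0,0,-20,1],[311,-254,19,0,0,-30,1],[311,-254,19,0,0,-40,1],[311,-254,19,0,0,-50,1],[311,-254,19,0,0,-60,1],[351,-654,19,0,0,-70,1],[351,-654,19,0,0,-80,1],[351,-654,19,0,0,-90,1],[351,-654,19,0,0,-100,1],[351,-654,19,0,0,-110,1],[351,-654,19,0,0,-120,1],[351,-654,19,0,0,-130,1],[351,-654,19,0,0,-136,1],[351,-654,19,0,0,-136,1],[351,-654,19,0,0,-136,1],[351,-654,19,0,0,-136,1]]'
```

```text
clock: 2.1
ee_pos: [0.5195, -0.0008, 0.25]
tool_rot: [0.967, 0.254, -0.0, 0.0]
wrist_force: [-0.7, 0.1, 0.6]
opening: 1.002
gripper_force: 0.0
```

```bash
python3 -m jog '[[-52,-208,-130,0,0,0,1],[-52,-208,-130,0,0,0,1],[-52,-208,-130,0,0,0,1],[-52,-208,-130,0,0,0,1],[-52,-208,-130,0,0,0,1],[-52,-208,-130,0,0,0,1],[-52,-208,-180,0,0,0,1],[-52,-208,-215,0,0,0,1],[-52,-208,-245,0,0,0,1],[-52,-208,-245,0,0,0,1],[-52,-208,-245,0,0,0,-1],[-52,-208,-245,0,0,0,-1],[-52,-208,-245,0,0,0,-1],[-52,-208,-245,0,0,0,-1],[-52,-208,-245,0,0,0,-1],[-52,-208,-245,0,0,0,-1],[-52,-208,-245,0,0,0,-1],[-52,-208,-245,0,0,0,-1]]'; python3 - <<'E'
from h import *
save('scene','g1')
im=cv2.imread('pics/g1.png')[120:240,170:330];cv2.imwrite('pics/g1c.png',cv2.resize(im,(800,600),interpolation=cv2.INTER_CUBIC))
E
```

```text
clock: 3.9
ee_pos: [0.4692, -0.2087, 0.0071]
tool_rot: [0.967, 0.255, 0.002, 0.001]
wrist_force: [-1.6, 0.1, 8.2]
opening: 0.5
gripper_force: 60.8
```

View pics/g1c.png

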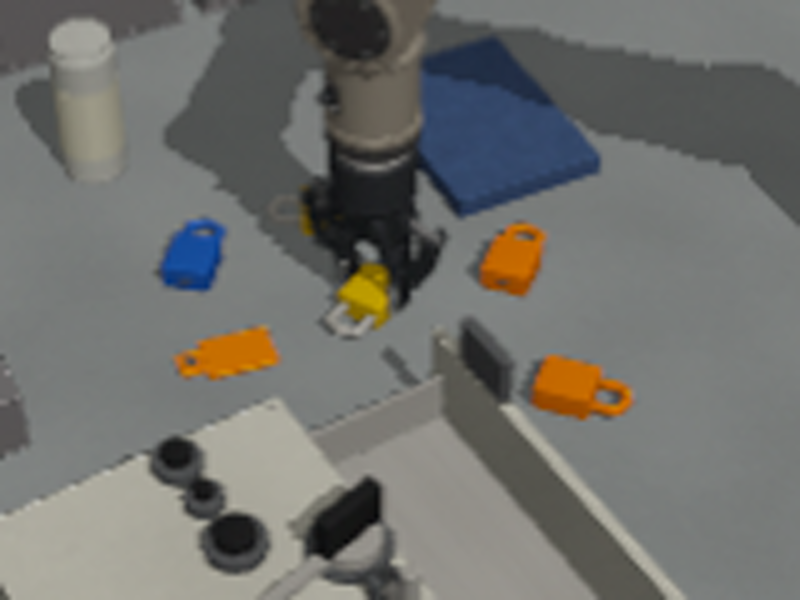

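Closed on padlock A (crop (365,295)), with an opening of 0.50 ≈ 43 mm, which matches the 44 mm width. Now I lift it, carry it over and lower it into the drawer.

```bash
python3 -m jog '[[0,0,40,0,0,0,-1],[0,0,80,0,0,0,-1],[0,0,120,0,0,0,-1],[0,0,160,0,0,0,-1],[0,0,200,0,0,0,-1],[10,40,210,0,0,-8,-1],[20,80,210,0,0,-16,-1],[28,120,210,0,0,-25,-1],[36,160,210,0,0,-25,-1],[44,200,210,0,0,-25,-1],[52,240,210,0,0,-25,-1],[60,280,210,0,0,-25,-1],[67,327,210,0,0,-25,-1],[67,327,210,0,0,-25,-1],[67,327,210,0,0,-25,-1],[67,327,210,0,0,-25,-1]]'; python3 - <<'E'
from h import *
save('scene','g2')
im=cv2.imread('pics/g2.png')[120:285,150:370];cv2.imwrite('pics/g2c.png',cv2.resize(im,(800,600),interpolation=cv2.INTER_CUBIC))
E
```

```text
clock: 5.55
ee_pos: [0.5345, 0.1174, 0.2158]
tool_rot: [0.999, 0.039, 0.0, -0.0]
wrist_force: [-0.3, -0.3, -1.2]
opening: 0.501
gripper_force: 62.5
```

View pics/g2c.png

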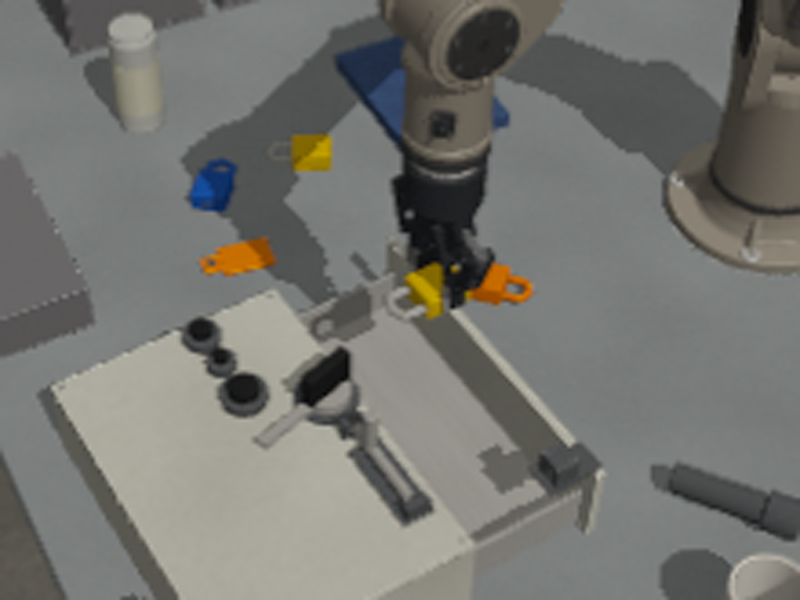

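```bash
python3 -m jog '[[0,0,-40,0,0,0,-1],[0,0,-80,0,0,0,-1],[0,0,-120,0,0,0,-1],[0,0,-150,0,0,0,-1],[0,0,-170,0,0,0,-1],[0,0,-183,0,0,0,-1],[0,0,-191,0,0,0,-1],[0,0,-191,0,0,0,-1],[0,0,-191,0,0,0,-1]]'
```

```text
clock: 6.5
ee_pos: [0.5355, 0.1184, 0.0252]
tool_rot: [0.999, 0.039, 0.001, -0.0]
wrist_force: [0.1, -0.0, -1.1]
opening: 0.5
gripper_force: 62.5
```

```bash
python3 -m jog '[[0,0,-2,0,0,0,-1],[0,0,-2,0,0,0,0.6],[0,0,-2,0,0,0,0.6],[0,0,-2,0,0,0,0.6],[0,0,-2,0,0,0,0.6],[0,0,20,0,0,0,0.6],[0,0,60,0,0,0,0.6],[0,0,100,0,0,0,0.6],[0,0,150,0,0,0,0.6],[0,0,190,0,0,0,0.6],[-10,-50,200,0,0,-8,1],[-20,-100,200,0,0,-16,1],[-30,-148,200,0,0,-24,1],[-38,-196,200,0,0,-30,1],[-46,-244,200,0,0,-30,1],[-46,-244,200,0,0,-30,1],[-46,-244,200,0,0,-30,1]]'; python3 - <<'E'
from h import *
for n in('top','scene'):
    save(n,n+'3');im=cv2.imread(f'pics/{n}3.png');d=np.load(f'pics/{n}3.npy')
    m=cv2.inRange(cv2.cvtColor(im,cv2.COLOR_BGR2HSV),(20,150,70),(32,255,255))
    k,l,s,c=cv2.connectedComponentsWithStats(m)
    for i in range(1,k):
        if s[i,4]<40: continue
        v,u=np.where(l==i); P=np.array([px(n,x,y,d[y,x]) for x,y in zip(u,v)])
        t=P[P[:,2]>np.percentile(P[:,2],60)-.004]
        q=np.array([px(n,x,y,z=.026)[:2] for x,y in zip(u,v)])
        print(n,c[i].round(1),s[i,4],t.mean(0).round(4),cv2.minAreaRect((q*1000).astype(np.float32)))
im=cv2.imread('pics/top3.png')[120:270,165:400];cv2.imwrite('pics/top3c.png',cv2.resize(im,(800,511),interpolation=cv2.INTER_CUBIC))
E
```

```text
clock: 8.2
ee_pos: [0.4883, -0.1268, 0.2244]
tool_rot: [0.975, -0.222, 0.0, -0.0]
wrist_force: [0.1, 0.4, -0.0]
opening: 1.003
gripper_force: 0.0
top [236.  192.9] 181 [0.5327 0.1167 0.0521] ((536.5317993164062, 118.84063720703125), (41.85154724121094, 49.939815521240234), 88.65169525146484)
top [365.1 212.6] 192 [ 0.4527 -0.3265  0.0259] ((452.025390625, -325.15850830078125), (45.30353927612305, 52.33250427246094), 63.80095672607422)
scene [235.1 161.5] 107 [ 0.4576 -0.3236  0.0259] ((462.6357727050781, -315.4530944824219), (61.834381103515625, 45.429569244384766), 63.35419845581055)
scene [268.1 234. ] 155 [0.5437 0.1286 0.0528] ((534.528564453125, 117.11827087402344), (56.779502868652344, 55.1462516784668), 3.7653427124023438)
```

View pics/top3c.png

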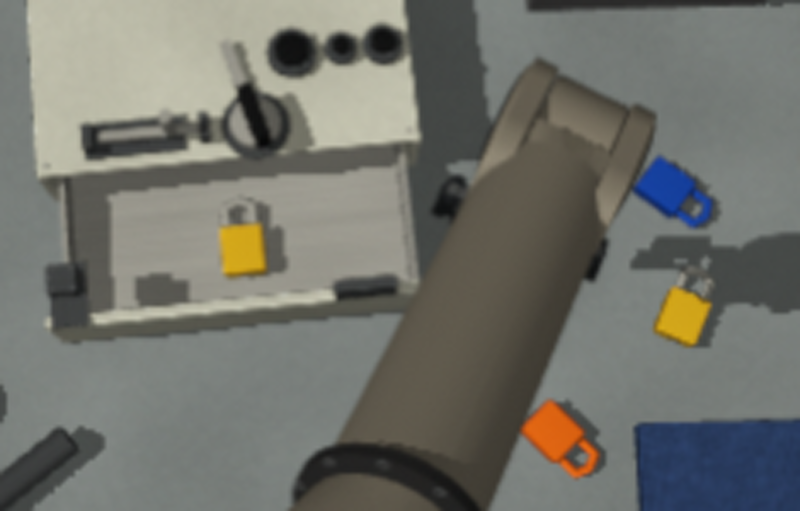

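The padlock lies flat-looking in the drawer at crop (243,250), and B is unmoved at (684,315). A's top reads 0.052 m rather than 0.042 m, so I'm checking that height against the drawer floor.

```bash
python3 - <<'E'
from h import *
for n,(u,v) in (('top',(236,193)),('scene',(268,234))):
    d=np.load(f'pics/{n}3.npy'); d0=np.load(f'pics/{n}0.npy')
    Z=lambda d,y,x: px(n,x,y,d[y,x])[2]*1000
    print(n);
    for y in range(v-16,v+17,2): print(y,[int(round(Z(d,y,x))) for x in range(u-24,u+25,3)])
    print('before',[int(round(Z(d0,v,x))) for x in range(u-24,u+25,3)])
E
```

```text
top
177 [11, 14, 15, 18, 15, 21, 15, 13, 22, 16, 16, 15, 15, 11, 13, 19, 15]
179 [12, 14, 17, 12, 16, 17, 20, 30, 30, 33, 17, 13, 21, 10, 19, 16, 18]
181 [19, 17, 13, 17, 17, 21, 29, 14, 18, 33, 14, 22, 22, 27, 14, 20, 13]
183 [12, 16, 16, 11, 13, 18, 12, 14, 17, 35, 18, 18, 12, 10, 14, 14, 15]
185 [13, 18, 17, 15, 13, 17, 21, 10, 17, 39, 16, 20, 19, 17, 8, 17, 20]
187 [16, 16, 17, 11, 16, 15, 34, 41, 40, 44, 40, 21, 18, 21, 13, 19, 8]
189 [12, 17, 22, 10, 7, 18, 37, 43, 41, 46, 40, 16, 14, 16, 11, 16, 20]
191 [14, 20, 13, 19, 16, 15, 37, 40, 43, 41, 37, 13, 15, 11, 16, 15, 16]
193 [13, 18, 13, 20, 23, 12, 42, 38, 44, 37, 40, 17, 14, 16, 12, 19, 17]
195 [20, 13, 17, 13, 14, 12, 16, 42, 47, 45, 40, 10, 17, 25, 15, 13, 13]
197 [13, 18, 16, 17, 17, 16, 18, 43, 42, 36, 45, 20, 12, 16, 21, 10, 20]
199 [17, 18, 17, 16, 14, 17, 16, 37, 49, 43, 34, 15, 14, 16, 16, 16, 17]
201 [18, 12, 19, 14, 19, 15, 14, 15, 14, 14, 23, 17, 11, 18, 14, 21, 15]
203 [23, 15, 17, 14, 20, 15, 11, 17, 19, 21, 16, 17, 11, 13, 14, 14, 19]
205 [12, 9, 16, 16, 17, 14, 15, 15, 16, 9, 21, 15, 15, 14, 14, 102, 108]
207 
[... 910 characters left out ...]
6 [124, 124, 157, 154, 35, 26, 33, 42, 43, 44, 29, 18, 16, 15, 14, 34, 1264]
238 [114, 112, 147, 146, 34, 11, 20, 40, 38, 28, 19, 18, 17, 16, 19, 18, 38]
240 [102, 102, 133, 132, 97, 14, 34, 31, 24, 16, 17, 16, 12, 17, 16, 13, 31]
242 [104, 102, 126, 121, 100, 34, 13, 11, 14, 16, 11, 14, 12, 16, 15, 16, 19]
244 [103, 102, 105, 124, 102, 99, 12, 19, 11, 17, 13, 17, 18, 14, 16, 14, 15]
246 [98, 102, 104, 118, 118, 101, 15, 16, 13, 14, 14, 13, 17, 23, 14, 15, 17]
248 [103, 101, 99, 104, 116, 100, 96, 15, 7, 13, 18, 15, 18, 16, 13, 11, 14]
250 [103, 99, 106, 106, 115, 118, 98, 20, 12, 12, 15, 17, 20, 17, 12, 16, 12]
before [1264, 116, 163, 161, 18, 18, 15, 18, 15, 19, 22, 15, 18, 13, 23, 41, 59]
```

A is flat in the drawer: its top is at about 42 mm, and the earlier mean was skewed by outliers. Next is padlock B.

```bash
python3 -m jog '[[-9,-50,-40,0,0,0,1],[-18,-90,-70,0,0,0,1],[-26,-130,-100,0,0,0,1],[-32,-170,-110,0,0,0,1],[-36,-201,-120,0,0,0,1],[-36,-201,-120,0,0,0,1],[-36,-201,-160,0,0,0,1],[-36,-201,-195,0,0,0,1],[-36,-201,-218,0,0,0,1],[-36,-201,-218,0,0,0,1],[-36,-201,-218,0,0,0,-1],[-36,-201,-218,0,0,0,-1],[-36,-201,-218,0,0,0,-1],[-36,-201,-218,0,0,0,-1],[-36,-201,-218,0,0,0,-1],[-36,-201,-218,0,0,0,-1],[-36,-201,-218,0,0,0,-1]]'
```

```text
clock: 10.0
ee_pos: [0.4541, -0.3267, 0.008]
tool_rot: [0.975, -0.22, 0.001, -0.0]
wrist_force: [-1.0, 1.7, 6.8]
opening: 0.5
gripper_force: 61.3
```

```bash
python3 -m jog '[[0,0,40,0,0,0,-1],[0,0,80,0,0,0,-1],[0,0,120,0,0,0,-1],[0,0,160,0,0,0,-1],[0,0,200,0,0,0,-1],[5,40,210,0,0,6,-1],[11,85,210,0,0,12,-1],[17,130,210,0,0,18,-1],[24,175,210,0,0,24,-1],[30,220,210,0,0,30,-1],[36,265,210,0,0,30,-1],[42,310,210,0,0,30,-1],[48,355,210,0,0,30,-1],[54,400,210,0,0,30,-1],[60,445,210,0,0,30,-1],[68,495,210,0,0,30,-1],[75,545,210,0,0,30,-1],[75,545,210,0,0,30,-1],[75,545,210,0,0,30,-1]]'; python3 - <<'E'
from h import *
save('scene','g4')
im=cv2.imread('pics/g4.png')[120:285,170:390];cv2.imwrite('pics/g4c.png',cv2.resize(im,(800,600),interpolation=cv2.INTER_CUBIC))
E
```

```text
clock: 11.9
ee_pos: [0.5273, 0.2201, 0.2163]
tool_rot: [0.999, 0.041, -0.0, 0.0]
wrist_force: [0.8, -1.1, -2.3]
opening: 0.498
gripper_force: 67.7
```

View pics/g4c.png

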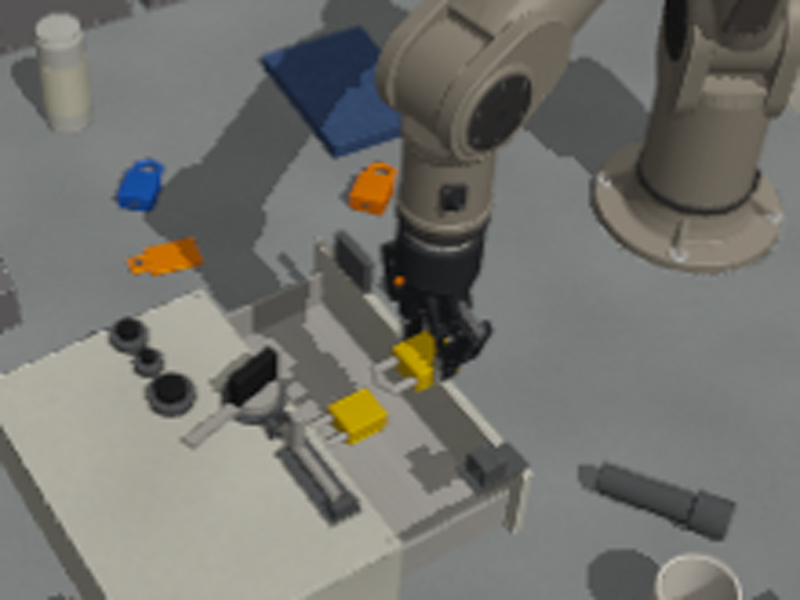

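B is held level above the drawer at crop (415,360), and A is still at (360,415). I'll shift 15 mm away from the strap and lower it.

```bash
python3 -m jog '[[1,-15,-40,0,0,0,-1],[1,-15,-80,0,0,0,-1],[1,-15,-120,0,0,0,-1],[1,-15,-150,0,0,0,-1],[1,-15,-170,0,0,0,-1],[1,-15,-183,0,0,0,-1],[1,-15,-192,0,0,0,-1],[1,-15,-194,0,0,0,-1],[1,-15,-194,0,0,0,-1],[1,-15,-194,0,0,0,0.4],[1,-15,-194,0,0,0,0.4],[1,-15,-194,0,0,0,0.4],[1,-15,-194,0,0,0,0.4],[1,-15,-175,0,0,0,0.4],[1,-15,-140,0,0,0,0.4],[1,-15,-100,0,0,0,0.4],[1,-15,-50,0,0,0,0.4],[1,-15,0,0,0,0,0.4],[1,-15,0,0,0,0,0.4]]'
```

```text
clock: 13.85
ee_pos: [0.5327, 0.2043, 0.2228]
tool_rot: [0.999, 0.039, 0.005, -0.003]
wrist_force: [0.6, 0.7, 0.4]
opening: 0.702
gripper_force: 0.0
```

```bash
python3 -m jog '[[-15,-45,4,0,0,0,0],[-30,-90,4,0,0,0,-1],[-50,-130,4,0,0,0,-1],[-70,-170,4,0,0,0,-1],[-92,-209,4,0,0,0,-1],[-92,-209,4,0,0,0,-1],[-92,-209,4,0,0,0,-1]]'; python3 - <<'E'
from h import *
save('top','t5');save('scene','s5')
a=cv2.imread('pics/t5.png')[100:230,165:325];b=cv2.imread('pics/s5.png')[150:280,170:330]
cv2.imwrite('pics/c5.png',cv2.resize(np.hstack([a,b]),(800,325),interpolation=cv2.INTER_CUBIC))
E
```

```text
clock: 14.55
ee_pos: [0.4365, -0.0057, 0.2203]
tool_rot: [0.999, 0.039, 0.0, -0.001]
wrist_force: [1.1, 1.2, 1.1]
opening: -0.0
gripper_force: 0.0
```

View pics/c5.png

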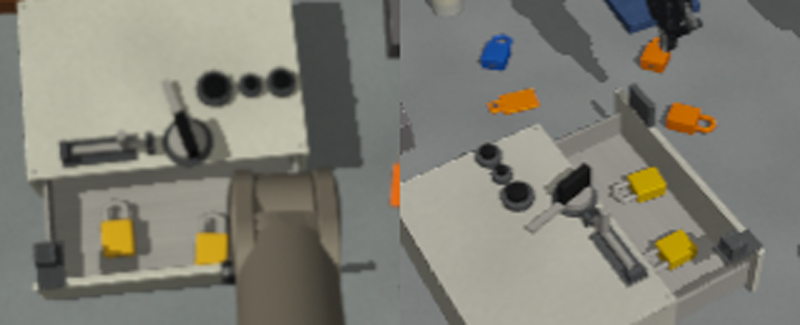

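Both padlocks lie flat and apart in the drawer, at left crop (118,238) and (210,245). Now I push the drawer with the shut fingers against the tab.

```bash
python3 -m jog '[[0,0,-45,0,0,0,-1],[0,0,-90,0,0,0,-1],[0,0,-102,0,0,0,-1],[0,0,-102,0,0,0,-1],[10,1,-102,0,0,0,-1],[17,1,-102,0,0,0,-1],[24,2,-102,0,0,0,-1],[31,2,-102,0,0,0,-1],[40,3,-102,0,0,0,-1],[50,3,-102,0,0,0,-1],[60,4,-102,0,0,0,-1],[70,5,-102,0,0,0,-1],[80,5,-102,0,0,0,-1],[90,6,-102,0,0,0,-1],[100,7,-102,0,0,0,-1],[110,7,-102,0,0,0,-1],[120,8,-102,0,0,0,-1],[130,9,-102,0,0,0,-1],[138,9,-102,0,0,0,-1],[138,9,-102,0,0,0,-1]]'
```

```text
clock: 16.65
ee_pos: [0.577, 0.0037, 0.1186]
tool_rot: [0.999, 0.04, 0.001, 0.0]
wrist_force: [-0.8, -0.4, -0.1]
opening: 0.002
gripper_force: 0.0
```

```bash
python3 -m jog '[[6,0,0,0,0,0,-1],[12,1,0,0,0,0,-1],[16,1,0,0,0,0,-1],[20,1,0,0,0,0,-1]]'; python3 -m jog '[[3,0,0,0,0,0,-1],[6,0,0,0,0,0,-1],[6,0,0,0,0,0,-1]]'
```

```text
clock: 17.05
ee_pos: [0.595, 0.0046, 0.1183]
tool_rot: [0.999, 0.039, -0.0, -0.0]
wrist_force: [-3.1, -0.2, 0.6]
opening: -0.002
gripper_force: 1.4
clock: 17.35
ee_pos: [0.5995, 0.0047, 0.118]
tool_rot: [0.999, 0.039, -0.002, -0.0]
wrist_force: [-6.8, 0.6, 5.1]
opening: -0.004
gripper_force: 3.5
```

```bash
python3 -m jog '[[3,0,0,0,0,0,-1],[6,0,0,0,0,0,-1],[6,0,0,0,0,0,-1]]'; python3 - <<'E'
from h import *
save('top','t6');save('scene','s6')
a=cv2.imread('pics/t6.png')[90:220,165:325];b=cv2.imread('pics/s6.png')[150:280,170:330]
cv2.imwrite('pics/c6.png',cv2.resize(np.hstack([a,b]),(800,325),interpolation=cv2.INTER_CUBIC))
E
```

```text
clock: 17.65
ee_pos: [0.5994, 0.0042, 0.1169]
tool_rot: [0.999, 0.039, -0.008, -0.001]
wrist_force: [-24.3, -0.1, 14.2]
opening: -0.001
gripper_force: 12.2
```

View pics/c6.png

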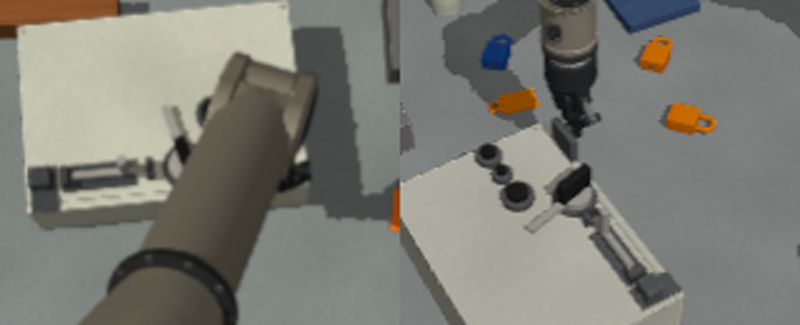

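The drawer is shut: firm stop at 24 N, panel flush in both crops, keeper at left crop (42,185). I back off and go to the bolt handle.

```bash
python3 -m jog '[[-20,0,0,0,0,0,-1],[-40,0,10,0,0,0,-1],[-40,0,50,0,0,0,-1],[-40,0,100,0,0,0,-1],[-15,40,100,0,0,0,-1],[10,85,100,0,0,0,-1],[34,135,100,0,0,0,-1],[34,135,100,0,0,0,-1],[34,135,100,0,0,0,-1]]'; python3 - <<'E'
from h import *
save('scene','s7');p,d=save('top','t7')
b=cv2.imread('pics/s7.png')[165:285,200:320]
cv2.imwrite('pics/c7.png',cv2.resize(b,(600,600),interpolation=cv2.INTER_CUBIC))
E
```

```text
clock: 18.65
ee_pos: [0.6417, 0.1424, 0.2178]
tool_rot: [0.999, 0.042, 0.001, 0.0]
wrist_force: [0.1, -1.5, -0.2]
opening: 0.004
gripper_force: 0.0
```

View pics/c7.png

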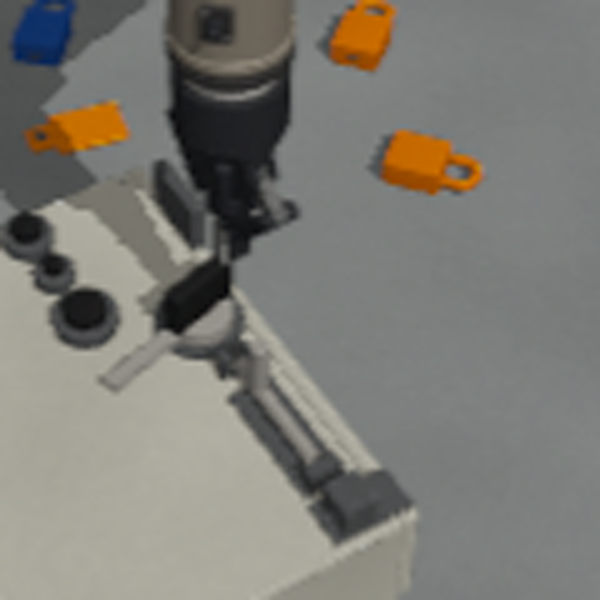

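Drawer is still shut, and the fingers hang above and before the gap between knob bar (195,295) and handle (255,360). I descend there slowly.

```bash
python3 -m jog '[[0,0,-30,0,0,0,-1],[0,0,-55,0,0,0,-1],[0,0,-70,0,0,0,-1],[0,0,-80,0,0,0,-1],[0,0,-80,0,0,0,-1]]'; python3 -m jog '[[0,5,0,0,0,0,-1],[-1,12,0,0,0,0,-1],[-1,19,0,0,0,0,-1],[-2,26,0,0,0,0,-1],[-2,33,0,0,0,0,-1],[-3,40,0,0,0,0,-1],[-3,47,0,0,0,0,-1]]'
```

```text
clock: 19.25
ee_pos: [0.6403, 0.1386, 0.1376]
tool_rot: [0.999, 0.039, -0.001, 0.0]
wrist_force: [0.4, -0.1, 0.6]
opening: 0.002
gripper_force: 0.0
clock: 19.95
ee_pos: [0.6379, 0.1867, 0.1386]
tool_rot: [0.999, 0.039, 0.0, 0.0]
wrist_force: [0.3, -3.1, 3.2]
opening: -0.002
gripper_force: 1.5
```

```bash
python3 -m jog '[[0,6,0,0,0,0,-1],[-1,12,0,0,0,0,-1],[-1,18,0,0,0,0,-1],[-1,21,0,0,0,0,-1],[-1,21,0,0,0,0,-1]]';  python3 -m jog '[[0,3,0,0,0,0,-1],[-1,6,0,0,0,0,-1],[-1,9,0,0,0,0,-1],[-1,12,0,0,0,0,-1],[-1,12,0,0,0,0,-1]]'
```

```text
clock: 20.45
ee_pos: [0.6364, 0.2088, 0.1381]
tool_rot: [0.999, 0.04, -0.0, -0.0]
wrist_force: [0.4, -0.0, -0.3]
opening: 0.001
gripper_force: 0.0
clock: 20.95
ee_pos: [0.6356, 0.2187, 0.1381]
tool_rot: [0.999, 0.039, -0.0, 0.001]
wrist_force: [-0.4, -4.5, -0.4]
opening: -0.003
gripper_force: 2.3
```

```bash
python3 -m jog '[[0,3,0,0,0,0,-1],[0,6,0,0,0,0,-1],[0,6,0,0,0,0,-1]]'; python3 -m jog '[[0,3,0,0,0,0,-1],[0,3,0,0,0,0,-1]]'
```

```text
clock: 21.25
ee_pos: [0.6356, 0.219, 0.1381]
tool_rot: [0.999, 0.037, -0.001, 0.004]
wrist_force: [-1.5, -15.4, 1.7]
opening: -0.001
gripper_force: 7.4
clock: 21.45
ee_pos: [0.6356, 0.2192, 0.1382]
tool_rot: [0.999, 0.036, -0.001, 0.005]
wrist_force: [-2.7, -20.1, 3.6]
opening: -0.003
gripper_force: 9.9
```

Bolt hit a firm stop after about 60 mm. Now I go to the knob.

```bash
python3 -m jog '[[0,-20,0,0,0,0,-1],[0,-25,40,0,0,0,-1],[0,-25,75,0,0,0,-1],[2,-70,75,0,0,5,0],[5,-115,75,0,0,10,0],[7,-132,75,0,0,13,0],[7,-132,75,0,0,13,0],[7,-132,75,0,0,13,0]]'; python3 - <<'E'
from h import *
save('scene','s8')
b=cv2.imread('pics/s8.png')[165:285,200:320]
cv2.imwrite('pics/c8.png',cv2.resize(b,(600,600),interpolation=cv2.INTER_CUBIC))
E
```

```text
clock: 22.25
ee_pos: [0.6429, 0.0982, 0.2134]
tool_rot: [0.988, 0.152, 0.0, -0.001]
wrist_force: [0.3, 0.3, 0.1]
opening: 0.502
gripper_force: 0.0
```

View pics/c8.png

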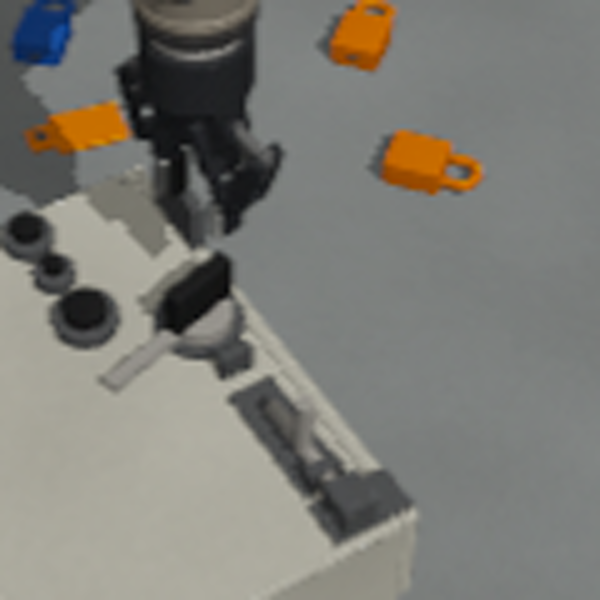

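The bolt handle has moved to (300,430), with the rod in the keeper. The fingers hang astride the knob bar at (195,295), so I lower, pinch and turn.

```bash
python3 -m jog '[[0,-1,-30,0,0,0,0],[0,-1,-55,0,0,0,0],[0,-1,-70,0,0,0,0],[0,-1,-82,0,0,0,0],[0,-1,-82,0,0,0,0],[0,-1,-82,0,0,0,-1],[0,-1,-82,0,0,0,-1],[0,-1,-82,0,0,0,-1],[0,-1,-82,0,0,0,-1]]'; python3 -c "
from plant import get_state as g
s=g();print(s['wrist_force'],s['ft_torque'],s['opening']*85,s['joints'])"
```

```text
clock: 23.2
ee_pos: [0.643, 0.0984, 0.1327]
tool_rot: [0.988, 0.153, 0.0, -0.002]
wrist_force: [-2.9, 5.5, 4.6]
opening: 0.17
gripper_force: 58.9
[-2.86902314  5.52421092  4.55436059] [1.00946971 0.54948983 0.07491657] 14.48035412738031 [-0.70725102  0.62544708  0.66751832  1.73801037 -0.46961921  0.94202586
 -1.11209653]
```

```bash
python3 -m jog '[[0,0,0,0,0,6,-1],[0,0,0,0,0,12,-1],[0,0,0,0,0,18,-1],[0,0,0,0,0,24,-1],[0,0,0,0,0,30,-1],[0,0,0,0,0,36,-1],[0,0,0,0,0,42,-1],[0,0,0,0,0,48,-1],[0,0,0,0,0,54,-1],[0,0,0,0,0,60,-1]]';python3 -m jog '[[0,0,0,0,0,6,-1],[0,0,0,0,0,12,-1],[0,0,0,0,0,18,-1],[0,0,0,0,0,20,-1],[0,0,0,0,0,20,-1]]'; python3 -c "
from plant import get_state as g
s=g();print(s['wrist_force'],s['ft_torque'],s['opening']*85,s['joints'])"
```

```text
clock: 24.2
ee_pos: [0.6453, 0.0962, 0.1328]
tool_rot: [0.778, 0.628, 0.003, 0.001]
wrist_force: [6.5, 0.7, -6.2]
opening: 0.172
gripper_force: 58.5
clock: 24.7
ee_pos: [0.6465, 0.0962, 0.1328]
tool_rot: [0.659, 0.752, 0.003, 0.003]
wrist_force: [10.1, 1.1, -7.5]
opening: 0.169
gripper_force: 58.8
[10.13458984  1.05503951 -7.53107085] [ 0.38934943 -1.91663523  0.10099745] 14.336586502119719 [-0.46607157  0.55336761  0.31111308  1.71928409 -0.20750256  0.89292614
  0.06322746]
```

```bash
python3 -m jog '[[0,0,0,0,0,0,0],[0,0,0,0,0,0,0],[0,0,0,0,0,0,0],[0,0,30,0,0,0,0],[0,0,70,0,0,0,0],[0,-50,80,0,0,-8,0],[0,-100,80,0,0,-16,-1],[0,-130,80,0,0,-24,-1],[0,-130,80,0,0,-24,-1]]'; python3 - <<'E'
from h import *
save('scene','s9')
b=cv2.imread('pics/s9.png')[165:285,200:320]
cv2.imwrite('pics/c9.png',cv2.resize(b,(600,600),interpolation=cv2.INTER_CUBIC))
E
```

```text
clock: 25.6
ee_pos: [0.6421, -0.042, 0.2124]
tool_rot: [0.805, 0.593, -0.001, 0.002]
wrist_force: [-0.1, -0.3, -0.8]
opening: 0.005
gripper_force: 0.0
```

View pics/c9.png

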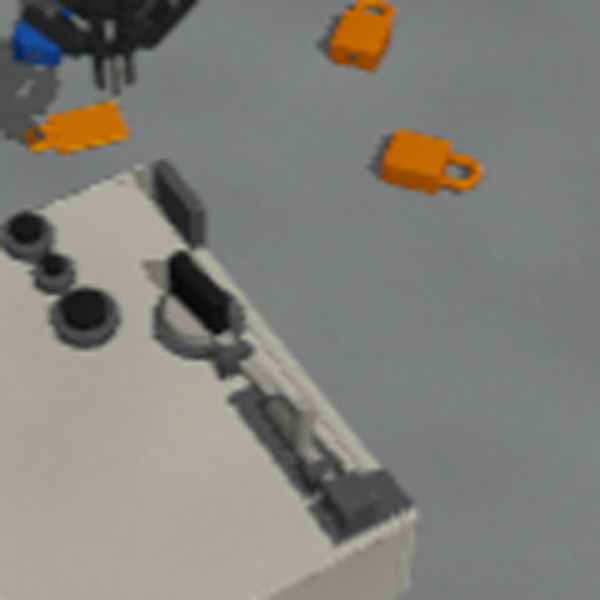

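The knob bar now lies along the bolt line at (205,295), with the arm swung behind the bolt tail: latched. Next are the buttons.

```bash
python3 -m jog '[[38,22,0,0,0,0,-1],[76,44,0,0,0,0,-1],[76,44,-30,0,0,0,-1],[76,44,-70,0,0,0,-1],[76,44,-70,0,0,0,-1],[76,44,-70,0,0,0,-1]]'
```

```text
clock: 26.25
ee_pos: [0.7184, 0.0107, 0.1413]
tool_rot: [0.801, 0.599, -0.001, -0.001]
wrist_force: [1.2, -0.0, 0.6]
opening: -0.005
gripper_force: 0.0
```

```bash
python3 -m jog '[[0,0,-6,0,0,0,-1],[0,0,-12,0,0,0,-1],[0,0,-17,0,0,0,-1],[0,0,-20,0,0,0,-1],[0,0,-20,0,0,0,-1]]'; python3 -m jog '[[0,0,-3,0,0,0,-1],[0,0,-3,0,0,0,-1]]'; python3 -m jog '[[0,0,-2,0,0,0,-1],[0,0,-2,0,0,0,-1]]'
```

```text
clock: 26.75
ee_pos: [0.7188, 0.0096, 0.1213]
tool_rot: [0.801, 0.598, 0.0, -0.0]
wrist_force: [-1.0, 0.2, 2.0]
opening: 0.001
gripper_force: 0.7
clock: 26.95
ee_pos: [0.7191, 0.0096, 0.1185]
tool_rot: [0.801, 0.598, 0.0, 0.0]
wrist_force: [0.4, 0.1, 2.3]
opening: 0.002
gripper_force: 1.4
clock: 27.15
ee_pos: [0.7191, 0.0095, 0.1165]
tool_rot: [0.801, 0.598, 0.0, 0.0]
wrist_force: [-0.5, 0.2, 4.3]
opening: 0.002
gripper_force: 1.8
```

```bash
python3 -m jog '[[0,0,-2,0,0,0,-1],[0,0,-2,0,0,0,-1]]'; python3 -m jog '[[0,0,-2,0,0,0,-1],[0,0,-2,0,0,0,-1]]'
```

```text
clock: 27.35
ee_pos: [0.7192, 0.0096, 0.116]
tool_rot: [0.801, 0.598, 0.001, 0.0]
wrist_force: [-2.9, 0.4, 12.0]
opening: -0.0
gripper_force: 6.0
clock: 27.55
ee_pos: [0.7193, 0.0095, 0.1158]
tool_rot: [0.801, 0.598, 0.001, -0.0]
wrist_force: [-8.0, 1.5, 21.7]
opening: 0.002
gripper_force: 10.9
```

Small button bottomed out: about 4 N spring, then a hard stop at 21 N. Next the middle-sized one, then the large, same depth.

```bash
python3 -m jog '[[0,0,15,0,0,0,-1],[0,0,38,0,0,0,-1],[3,-20,38,0,0,0,-1],[3,-42,38,0,0,0,-1],[3,-42,38,0,0,0,-1],[3,-42,20,0,0,0,-1],[3,-42,10,0,0,0,-1],[3,-42,6,0,0,0,-1],[3,-42,4,0,0,0,-1],[3,-42,2,0,0,0,-1],[3,-42,1,0,0,0,-1],[3,-42,1,0,0,0,-1]]'
```

```text
clock: 28.75
ee_pos: [0.7208, -0.0315, 0.1158]
tool_rot: [0.801, 0.599, -0.0, -0.001]
wrist_force: [-11.3, 0.7, 22.1]
opening: -0.005
gripper_force: 11.2
```

Same hard stop at the same height. Now the large one.

```bash
python3 -m jog '[[0,0,15,0,0,0,-1],[0,0,37,0,0,0,-1],[-3,46,37,0,0,0,-1],[-6,91,37,0,0,0,-1],[-6,91,37,0,0,0,-1],[-6,91,37,0,0,0,-1],[-6,91,20,0,0,0,-1],[-6,91,9,0,0,0,-1],[-6,91,5,0,0,0,-1],[-6,91,3,0,0,0,-1],[-6,91,1,0,0,0,-1],[-6,91,0,0,0,0,-1],[-6,91,0,0,0,0,-1]]'; python3 -m jog '[[0,0,15,0,0,0,-1],[0,0,50,0,0,0,-1],[0,0,100,0,0,0,-1],[0,-50,140,0,0,0,-1],[0,-100,160,0,0,0,-1],[0,-150,160,0,0,0,-1],[0,-200,160,0,0,0,-1],[0,-250,160,0,0,0,-1],[0,-250,160,0,0,0,-1],[0,-250,160,0,0,0,-1]]'; python3 - <<'E'
from h import *
save('top','t10');save('scene','s10')
a=cv2.imread('pics/t10.png')[85:215,165:325];b=cv2.imread('pics/s10.png')[150:280,170:330]
cv2.imwrite('pics/c10.png',cv2.resize(np.hstack([a,b]),(800,325),interpolation=cv2.INTER_CUBIC))
E
```

```text
clock: 30.05
ee_pos: [0.7151, 0.0568, 0.1158]
tool_rot: [0.802, 0.598, -0.001, -0.001]
wrist_force: [-10.7, -1.5, 21.1]
opening: -0.003
gripper_force: 10.3
clock: 31.05
ee_pos: [0.7143, -0.1971, 0.2731]
tool_rot: [0.803, 0.595, -0.001, 0.001]
wrist_force: [-0.3, -0.4, 0.7]
opening: 0.0
gripper_force: 0.0
```

View pics/c10.png

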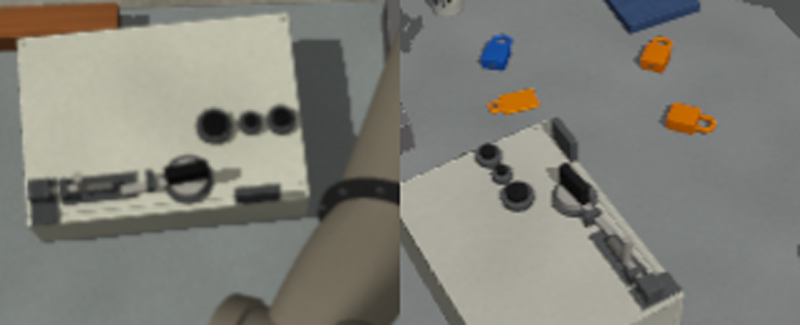

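The final view shows the drawer shut, the bolt in its keeper, the knob turned to the bolt at (188,178), the buttons up, and the bystanders in view unmoved. The arm is clear.

```bash
python3 -c "
from plant import job
print(job.sign_off())"
```

```text
the job is handed in; nothing more can be done
None
```

I completed every step and handed the job in at about 31 s on the robot's clock; the hand-in gave no verdict. Both yellow padlocks are flat in the shut drawer, the bolt is home, the knob is latched, and the buttons were pressed small, middle, large.

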